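# Uncover the blue microcentrifuge

## Task

Open the blue microcentrifuge: twist its blue cover a quarter turn anticlockwise (seen from above) so that its two lugs come out from under the metal lips, lift it straight off, and set it down gently, grip upward, wholly on the round pale-green mat. Leave the cream centrifuge closed, its cover where it is.

Things in the scene. Friction and masses are not known exactly. Their poses are not given: they have to be found in the camera images.
- blue_cover: Dark-blue cover, 0.12-0.25 kg, locked at the start. Disc 88 mm across, 14 thick; two lugs on its x axis reach 53.5 mm from centre (20 wide, 5 thick). White grip bar along x: 64 long, 16 wide, 14 to 46 mm above the underside. Origin: centre of underside, z up. Turned anticlockwise from above (+z) it is free from about 60 degrees, stopped at 95: turn it 75 to 88. Light friction, 2 to 3 mm play.
- blue_centrifuge: Fixed blue-grey box, 150 x 150 x 80 mm high, its well closed by the blue cover. Origin: centre of underside; its z axis is the cover's axis; the cover's underside rests at z = 80 mm. Two aluminium lips hold the lugs down, 47 to 61 mm from the axis, lower than the cover disc's top. Red dots mark the locked lug direction (its x axis, cover starts within 3 degrees of it), green the unlocked (y).
- mat: Fixed flat round pale-green mat, 170 mm in diameter, 4 mm thick, lying on the work surface. Origin: centre of its underside.
- cream_grip_end (a point): Bystander: upper end of the black grip bar on the cover of the cream centrifuge, which is of the same build as the blue one; the point lies 32 mm out from that cover's axis and 126 mm above the work surface. To be left alone.

How it is judged:
By the outcome, as a careful person would: the job done as asked, in the order asked, and still so for the second after the job is handed in, with the robot touching nothing.
It also fails if it takes over 42 s, if anything falls off the work surface, if the arm or the gripper's body presses on something with over 40 N, if the wrist force passes 120 N, or if a joint passes its speed limit or range.

## Robot

A 6-joint arm with a two-finger parallel gripper is mounted at the origin on the work surface. World frame = base frame: x ahead of the robot, y to its left, z up, the work surface at z = 0. Lengths are in m, angles in rad, forces in N, time in s.
With the tool pointing down it reaches from about 0.3 to 0.875 m from the base axis. Payload 6.4 kg.
Tool frame: the origin (TCP) lies at the very end of the fingers, on their centre line; the grasp point (between the pads) lies 19 mm behind it (ctrl.hold_point_z is the distance from the TCP to the grasp point, in m); y points along the fingers, x is the direction in which the jaws open and shut, and the axes are right-handed (so a half turn about y gives the same grasp; the last joint's range is limited). The gripper opens to 85 mm and grips with 20 to 120 N. Pads are 22 mm wide; open, the fingers measure 114 mm over their backs; the gripper's body (76 mm by 85 mm) begins 54 mm behind the grasp point. The pads swing forward as they close: fully open they stand 13 mm farther back than shut.
Start: joints at [-0.206, 0.181, 1.607, -0, 1.354, -0.206], TCP at [0.575, 0, 0.231] pointing down, gripper open.
Joint ranges: [-2.99, 2.99], [-0.89, 2.07], [0.3, 2.58], [-1.14, 4.28], [0, 2.63], [-3.12, 3.12]. Speed limits (rad/s): [2.57, 2.57, 3.01, 3.14, 3.14, 3.14].

## Interface

Orientations are given as a unit quaternion [w, x, y, z].
In Python, from bench import ctrl, imaging gives the robot as it stands.
- The arm moves only by the shell command python3 -m jog 'ROWS'. ROWS is JSON, a list of rows, each a list of 3 entries, a list of its own where there are three numbers: the shift along the tool's x, y, z in cm, then the turn, a rotation vector about the tool's x, y, z in rad, then the finger opening in cm, from 0 to 8.54. A call has 1 to 12 rows; each row shifts and turns the pose as measured when the row begins, along the tool's axes as they then stand; what a row does not reach is not made up. A row lasts 1/12 s, in which the tool goes at most 41.7 mm and 7.16 degrees, less where a joint would pass 70% of its speed; a pose out of reach is approached as far as the arm can. A call is refused whole if a number of a shift passes 4.17 or a number of a turn 0.125, either way. A call with a gripper value outside its range is refused whole. The fingers move at their own pace and stop on an object; the grip force is fixed at half the most. Time passes only in rows, so rows that do not move let the fingers close. It gives the time, the measured TCP pose, the force and the opening at its end, in the units of the state.
- ctrl.get_obs(): the state, without advancing time (a new reading comes with each control period).
- imaging.camera(name): name is "scene" or "side" or "wrist"; returns a dict with "frame" (480x640x3 uint8, red, green, blue), "depth" (480x640 float32, m along the optical axis (not along the pixel's ray), 0 where there is no reading), "K" (3x3 intrinsics, pixels), "R" (3x3) and "t" (3): a world point X has camera coordinates R X + t. Camera axes: x right, y down, z forward; pixel columns grow to the right and rows downward; lengths in m; the calibration is good to about 2 mm. A picture is of the moment at which its call begins.
- ctrl.hand_in(): hands the job in, once; it reports no verdict.
The state is a dict: "time_s": time; "q": joint angles; "dq": joint speeds; "joint_efforts": joint torques, N m; "eef_pos": TCP position; "eef_rot": TCP orientation; "wrist_force": force on the tool from outside, world axes, zero at the start; "torque": the same for the moment, N m; "opening": opening from 0.0 (shut) to 1.0 (fully open).
Only numpy, scipy, OpenCV 4.12 (cv2) and the standard library are available. Lean on these libraries where they do the work, as an engineer would, in place of code of your own. Each camera call takes 0.05 s, during which the arm holds its last target. There are 200 camera calls.

## Working session

There is one attempt and no reset: what is moved stays moved. The work goes in short steps, Python scripts to look and compute and a shell command to move; the robot and the scene stay as the last step left them, time stands still between calls to the robot, and variables do not carry over. Pictures are saved under pics/ and viewed, about 8 in all and at most 12, crops included, and the job is handed in when it is done.

```bash
mkdir -p pics; cat > h.py <<'E'
import numpy as np, cv2
from bench import ctrl, imaging
def shot(name,fn):
    c=imaging.camera(name); cv2.imwrite(f'pics/{fn}.png',c['frame'][:,:,::-1]); np.savez(f'pics/{fn}.npz',**{k:np.asarray(v) for k,v in c.items()}); return c
def load(fn): return np.load(f'pics/{fn}.npz')
def px(c,u,v,z=None):
    """world point at pixel; by depth, or by plane height z"""
    K,R,t=c['K'],c['R'],c['t']; r=np.linalg.inv(K)@[u,v,1]
    if z is None: return R.T@(r*c['depth'][int(v),int(u)]-t)
    o=-R.T@t; d=R.T@r; return o+d*(z-o[2])/d[2]
def cloud(c):
    K,R,t=c['K'],c['R'],c['t']; v,u=np.mgrid[:480,:640]; d=c['depth']
    P=np.stack([(u-K[0,2])/K[0,0]*d,(v-K[1,2])/K[1,1]*d,d],-1)-t
    return P@R
E
python3 - <<'E'
from h import *
shot('scene','s1'); shot('wrist','w1')
a=np.hstack([cv2.imread('pics/s1.png'),cv2.imread('pics/w1.png')])
o=ctrl.get_obs(); print(o['time_s'],o['eef_pos'],o['eef_rot'],o['opening'],ctrl.hold_point_z)
E
```

```text
0.1 [5.74505633e-01 9.22913958e-05 2.30481832e-01] [ 7.07222054e-01 -7.06991065e-01  5.57835775e-04  5.38914638e-04] 1.0012781168142992 0.0187
```

View pics/s1.png

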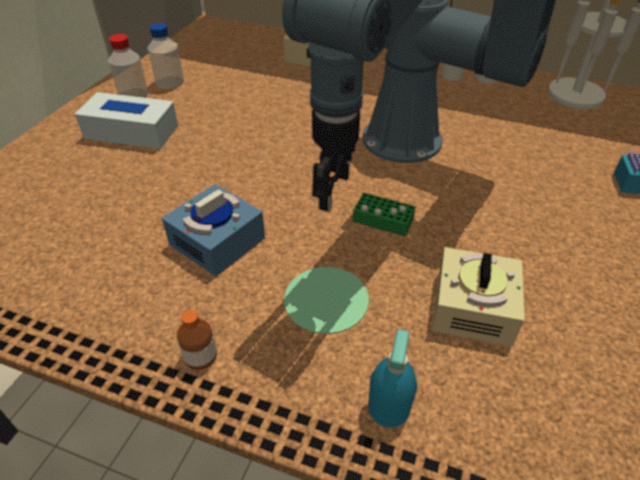

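The scene view shows the blue centrifuge at about (213,225), its grip at (210,203), the mat at (327,299) and the cream centrifuge at (480,290). I'll measure these next.

```bash
python3 - <<'E'
from h import *
c=load('s1'); P=cloud(c); f=c['frame'].astype(int); r,g,b=f[...,0],f[...,1],f[...,2]
# mat
hsv=cv2.cvtColor(c['frame'],cv2.COLOR_RGB2HSV)
reg=np.zeros((480,640),bool); reg[260:340,275:380]=1
m=reg&(g>r+25)&(g>b+10); 
e=cv2.fitEllipse(max(cv2.findContours(m.astype(np.uint8),0,1)[0],key=len)); print('mat',m.sum(),e,px(c,*e[0],0.004), 'cloud mid',(P[m].min(0)+P[m].max(0))/2,np.ptp(P[m],0),np.median(P[m][:,2]))
# blue region
w=P[185:275,160:270].reshape(-1,3)
top=w[(w[:,2]>.118)&(w[:,2]<.14)]
print('grip top',len(top),top.mean(0),top.min(0),top.max(0)); print(cv2.minAreaRect(top[:,:2].astype(np.float32)))
bt=w[(w[:,2]>.074)&(w[:,2]<.086)]; print('boxtop',len(bt),cv2.minAreaRect(bt[:,:2].astype(np.float32)))
for n,uv in dict(cream_end1=(486,256),cream_c=(483,270)).items(): print(n,px(c,*uv),px(c,*uv,.126))
cv2.imwrite('pics/c1.png',np.hstack([cv2.resize(c['frame'][180:275,155:275,::-1],None,fx=5,fy=5,interpolation=cv2.INTER_CUBIC)]))
E
```

```text
mat 4228 ((326.0282287597656, 299.85089111328125), (63.66598129272461, 82.48683166503906), 91.98300170898438) [0.61603532 0.0053161  0.004     ] cloud mid [0.88656458 0.07560571 0.41162006] [0.71521186 0.31059628 0.8243074 ] 0.005314701722741049
grip top 243 [ 0.54581361 -0.27988952  0.12498899] [ 0.5110557  -0.29869501  0.11805057] [ 0.5750993  -0.2626042   0.12983423]
((0.5427758693695068, -0.2819269299507141), (0.021614035591483116, 0.06482259929180145), 70.8993148803711)
boxtop 2100 ((0.5427104830741882, -0.2816745936870575), (0.15554772317409515, 0.15279093384742737), 71.61749267578125)
cream_end1 [0.50730836 0.27976616 0.12610907] [0.50719317 0.27977379 0.126     ]
cream_c [0.54750269 0.27949216 0.12879876] [0.54469711 0.27968783 0.126     ]
```

View pics/c1.png

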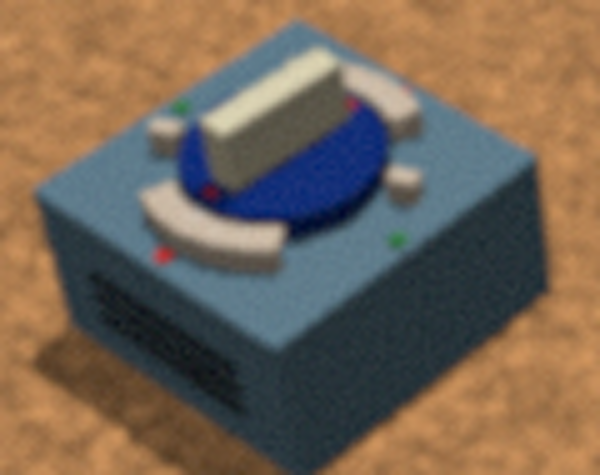

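The grip top centre is at (0.543, -0.282), with the bar at -19° and the box yaw at -18.4°. Heights and sizes match the given ones. The mat is at (0.616, 0.005). I'll translate first, then yaw by -109° so the last joint keeps room for the twist.

```bash
python3 -m jog '[[[-0.32,0,-2.82],[0,0,0],8.54],[[-0.32,0,-2.82],[0,0,0],8.54],[[-0.32,0,-2.82],[0,0,0],8.54],[[-0.32,0,-2.82],[0,0,0],8.54],[[-0.32,0,-2.82],[0,0,0],8.54],[[-0.32,0,-2.82],[0,0,0],8.54],[[-0.32,0,-2.82],[0,0,0],8.54],[[-0.32,0,-2.82],[0,0,0],8.54],[[-0.32,0,-2.82],[0,0,0],8.54],[[-0.32,0,-2.82],[0,0,0],8.54]]'
python3 -m jog '[[[0,0,0],[0,0.12,0],8.54],[[0,0,0],[0,0.12,0],8.54],[[0,0,0],[0,0.12,0],8.54],[[0,0,0],[0,0.12,0],8.54],[[0,0,0],[0,0.12,0],8.54],[[0,0,0],[0,0.12,0],8.54],[[0,0,0],[0,0.12,0],8.54],[[0,0,0],[0,0.12,0],8.54]]'
python3 -m jog '[[[0,0,0],[0,0.12,0],8.54],[[0,0,0],[0,0.12,0],8.54],[[0,0,0],[0,0.12,0],8.54],[[0,0,0],[0,0.12,0],8.54],[[0,0,0],[0,0.12,0],8.54],[[0,0,0],[0,0.12,0],8.54],[[0,0,0],[0,0.12,0],8.54],[[0,0,0],[0,0.12,0],8.54]]'
cat >> h.py <<'E'
from scipy.spatial.transform import Rotation as Ro
def tool(o=None):
    o=o or ctrl.get_obs(); w,x,y,z=o['eef_rot']; return np.array(o['eef_pos']),Ro.from_quat([x,y,z,w]).as_matrix()
def goal(p,yaw):
    """shift in cm along tool axes and turn (rotvec, tool axes) to a down-pointing pose with tool x at yaw"""
    q,R=tool(); c,s=np.cos(yaw),np.sin(yaw)
    G=np.array([[c,0,-s],[s,0,c],[0,-1,0]]); G=np.array([[c,0,-s],[s,0,c],[0,-1.,0]])
    print('pos',q.round(4),'yaw',np.degrees(np.arctan2(R[1,0],R[0,0])).round(2),'tilt',R[:,1].round(3)); print('shift cm',((R.T@(np.array(p)-q))*100).round(2),'turn',Ro.from_matrix(R.T@G).as_rotvec().round(3))
E
python3 - <<'E'
from h import *
c=shot('wrist','w2'); print(c['t'],ctrl.get_obs()['q'])
goal([.543,-.282,.15],np.radians(-109.1))
P=cloud(c); m=(P[...,2]>.12)&(P[...,2]<.132)&(np.hypot(P[...,0]-.543,P[...,1]+.282)<.05)
print(m.sum(),cv2.minAreaRect(P[m][:,:2].astype(np.float32)),P[m].mean(0))
E
```

```text
time_s: 0.93
eef_pos: [0.5398, -0.2857, 0.2245]
eef_rot: [0.71, -0.705, -0.001, 0.007]
wrist_force: [-0.2, 0.6, -0.8]
opening: 0.998
time_s: 1.6
eef_pos: [0.5351, -0.2934, 0.2188]
eef_rot: [0.623, -0.622, 0.342, -0.328]
wrist_force: [-0.8, 0.1, 0.2]
opening: 1.0
time_s: 2.27
eef_pos: [0.5327, -0.2916, 0.2136]
eef_rot: [0.382, -0.39, 0.602, -0.583]
wrist_force: [0.7, 0.2, 0.2]
opening: 0.999
[-0.05042889  0.54232232  0.53932878] [-0.69478749  0.28721476  1.5154521  -0.0024145   1.368621    1.30081472]
pos [ 0.5326 -0.2915  0.2134] yaw -114.31 tilt [-0.024  0.017 -1.   ]
shift cm [-1.26  6.33  0.74] turn [ 0.029 -0.091 -0.007]
2301 ((0.5427692532539368, -0.28376054763793945), (0.01612957939505577, 0.0637330412864685), 69.26966857910156) [ 0.54432386 -0.28459867  0.12619751]
```

View pics/w2.png

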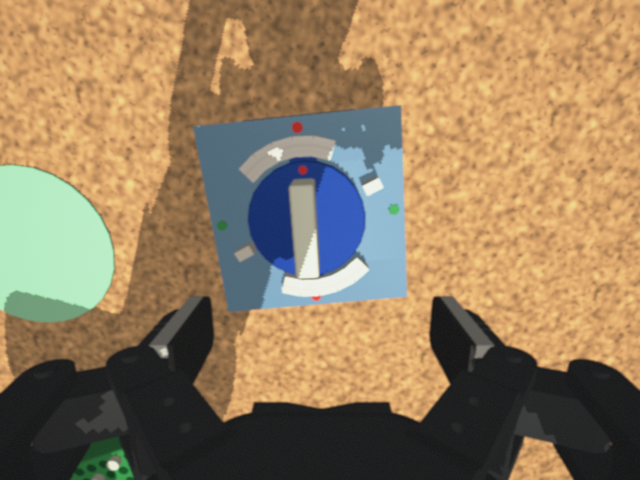

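The wrist view shows the bar upright, running from (302,182) to (310,277). Green dots are at (222,226) and (394,209), red at (297,127) and (316,297, half hidden). The cover is locked between the red dots.

```bash
python3 - <<'E'
from h import *
c=load('pics/w2'.split('/')[1])
g=[px(c,222,226,.08),px(c,394,209,.08)]; r=[px(c,297,127,.08),px(c,316,297,.08)]
for a,b in (g,r): print((a+b)/2,np.linalg.norm(a-b),np.degrees(np.arctan2(*(b-a)[1::-1])))
goal([.5427,-.2835,.15],np.radians(-110.7))
E
```

```text
[ 0.54195135 -0.28347926  0.08      ] 0.1344789569467792 -107.97839387168916
[ 0.54167102 -0.28327106  0.08      ] 0.13573299139457623 161.70956410145072
pos [ 0.5326 -0.2915  0.2134] yaw -114.31 tilt [-0.024  0.017 -1.   ]
shift cm [-1.11  6.33  0.78] turn [ 0.029 -0.063 -0.007]
```

```bash
python3 -m jog '[[[0,0,0],[0.029,-0.063,-0.007],8.54],[[-0.35,0.5,0.26],[0,0,0],8.54],[[-0.35,0.5,0.26],[0,0,0],8.54],[[-0.35,0.5,0.26],[0,0,0],8.54],[[0,0,0],[0,0,0],8.54],[[0,0,0],[0,0,0],8.54]]'; python3 - <<'E'
from h import *
goal([.5425,-.2835,.15],np.radians(-110.7))
E
```

```text
time_s: 2.82
eef_pos: [0.544, -0.2828, 0.1946]
eef_rot: [0.404, -0.405, 0.582, -0.579]
wrist_force: [0.2, 0.3, 0.1]
opening: 1.002
pos [ 0.544  -0.2828  0.1946] yaw -110.29 tilt [-0.004  0.003 -1.   ]
shift cm [ 0.12  4.46 -0.1 ] turn [ 0.004  0.007 -0.001]
```

```bash
python3 -m jog '[[[0.06,1.2,-0.05],[0.004,0.007,0],8.54],[[0.06,1.2,-0.05],[0,0,0],8.54],[[0,1.2,0],[0,0,0],8.54],[[0,1.2,0],[0,0,0],8.54],[[0,1.2,0],[0,0,0],8.54],[[0,1.2,0],[0,0,0],8.54],[[0,1.0,0],[0,0,0],8.54],[[0,0.6,0],[0,0,0],8.54],[[0,0,0],[0,0,0],8.54],[[0,0,0],[0,0,0],8.54]]'; python3 - <<'E'
from h import *
goal([.5425,-.2835,.099],np.radians(-110.7))
E
```

```text
time_s: 3.65
eef_pos: [0.5421, -0.283, 0.0968]
eef_rot: [0.402, -0.403, 0.583, -0.58]
wrist_force: [0.4, 0.2, 0.5]
opening: 0.997
pos [ 0.5421 -0.283   0.0968] yaw -110.64 tilt [-0.003  0.004 -1.   ]
shift cm [ 0.04 -0.22  0.05] turn [ 0.005  0.001 -0.002]
```

```bash
python3 -m jog '[[[0.04,-0.25,0.05],[0.004,0,0],8.54],[[0,0,0],[0,0,0],4],[[0,0,0],[0,0,0],3],[[0,0,0],[0,0,0],2],[[0,0,0],[0,0,0],1.6],[[0,0,0],[0,0,0],1],[[0,0,0],[0,0,0],0.5],[[0,0,0],[0,0,0],0.5],[[0,0,0],[0,0,0],0.5],[[0,0,0],[0,0,0],0.5]]'; python3 - <<'E'
from h import *
goal([.5425,-.2835,.099],np.radians(-110.7)); print(ctrl.get_obs()['torque'])
E
```

```text
time_s: 4.48
eef_pos: [0.5444, -0.2849, 0.1033]
eef_rot: [-0.404, 0.401, -0.58, 0.583]
wrist_force: [0.4, 0.0, 0.6]
opening: 0.173
pos [ 0.5444 -0.2849  0.1033] yaw -110.63 tilt [ 0.005 -0.002 -1.   ]
shift cm [-0.06  0.43 -0.23] turn [-0.006  0.001 -0.   ]
[-0.03034191 -0.10237674 -0.00963704]
```

It gripped a bit high because the pose drifted 4 mm up, so I'll regrip lower.

```bash
python3 -m jog '[[[0,0,0],[0,0,0],3],[[0,0,0],[0,0,0],3],[[-0.05,0.3,-0.2],[-0.005,0,0],3],[[0,0.35,0],[0,0,0],3],[[0,0,0],[0,0,0],1],[[0,0,0],[0,0,0],0.5],[[0,0,0],[0,0,0],0.5],[[0,0,0],[0,0,0],0.5]]'; python3 - <<'E'
from h import *
goal([.542,-.2835,.099],np.radians(-110.7)); print(ctrl.get_obs()['torque'])
E
```

```text
time_s: 5.15
eef_pos: [0.5427, -0.2838, 0.0964]
eef_rot: [-0.403, 0.402, -0.581, 0.582]
wrist_force: [-0.4, 0.2, -0.2]
opening: 0.179
pos [ 0.5427 -0.2838  0.0964] yaw -110.63 tilt [ 0. -0. -1.]
shift cm [-0.   -0.26 -0.08] turn [-0.     0.001 -0.   ]
[0.00956887 0.07321571 0.00283291]
```

```bash
python3 -m jog '[[[0,0,0],[0,-0.06,0],0.5],[[0,0,0],[0,-0.06,0],0.5],[[0,0,0],[0,-0.06,0],0.5],[[0,0,0],[0,-0.06,0],0.5],[[0,0,0],[0,-0.06,0],0.5],[[0,0,0],[0,-0.06,0],0.5]]'; python3 - <<'E'
from h import *
goal([.542,-.2835,.097],np.radians(-28.3)); print(ctrl.get_obs()['torque'])
E
```

```text
time_s: 5.65
eef_pos: [0.5428, -0.2838, 0.0964]
eef_rot: [0.504, -0.503, 0.496, -0.497]
wrist_force: [0.6, 0.9, 0.3]
opening: 0.176
pos [ 0.5428 -0.2838  0.0964] yaw -89.2 tilt [ 0.001  0.    -1.   ]
shift cm [-0.04 -0.06 -0.08] turn [-1.000e-03 -1.063e+00  0.000e+00]
[0.02040484 0.03415475 0.00192705]
```

```bash
python3 -m jog '[[[0,0,0],[0,-0.08,0],0.5],[[0,0,0],[0,-0.08,0],0.5],[[0,0,0],[0,-0.08,0],0.5],[[0,0,0],[0,-0.08,0],0.5],[[0,0,0],[0,-0.08,0],0.5],[[0,0,0],[0,-0.08,0],0.5],[[0,0,0],[0,-0.08,0],0.5],[[0,0,0],[0,-0.08,0],0.5],[[0,0,0],[0,-0.08,0],0.5],[[0,0,0],[0,-0.08,0],0.5],[[0,0,0],[0,-0.08,0],0.5]]'; python3 - <<'E'
from h import *
goal([.542,-.2835,.097],np.radians(-28.3)); print(ctrl.get_obs()['torque'])
E
```

```text
time_s: 6.57
eef_pos: [0.5427, -0.2838, 0.0964]
eef_rot: [0.672, -0.672, 0.22, -0.221]
wrist_force: [-0.1, 0.2, 0.4]
opening: 0.175
pos [ 0.5427 -0.2838  0.0964] yaw -36.3 tilt [ 0.001  0.001 -1.   ]
shift cm [-0.07 -0.06 -0.02] turn [-0.001 -0.14   0.   ]
[-0.03533825  0.10172585 -0.03975915]
```

```bash
python3 -m jog '[[[0,0,0],[0,-0.07,0],0.5],[[0,0,0],[0,-0.07,0],0.5],[[0,0,0],[0,-0.01,0],0.5],[[0,0,0],[0,0,0],0.5]]'; python3 - <<'E'
from h import *
shot('wrist','w3')
goal([.542,-.2835,.097],np.radians(-28.3)); print(ctrl.get_obs()['torque'])
E
```

```text
time_s: 6.9
eef_pos: [0.5427, -0.2837, 0.0964]
eef_rot: [0.688, -0.687, 0.166, -0.166]
wrist_force: [0.6, 0.3, 0.9]
opening: 0.178
pos [ 0.5427 -0.2837  0.0964] yaw -27.19 tilt [ 0.001  0.001 -1.   ]
shift cm [-0.07 -0.06 -0.01] turn [-0.001  0.019  0.001]
[-0.02317033  0.04634559  0.06798227]
```

View pics/w3.png

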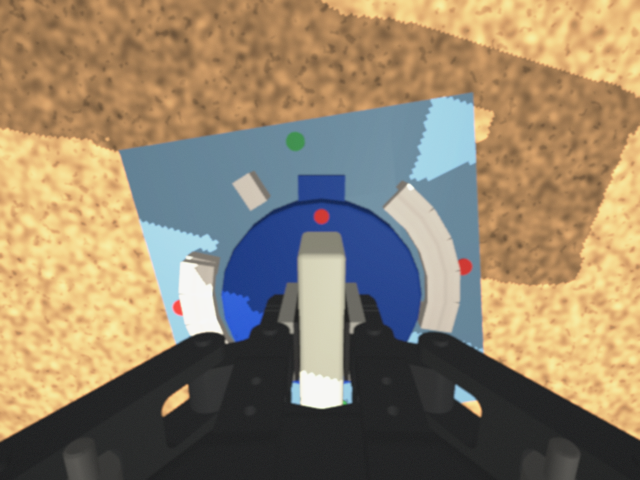

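The lug at (321,187) is out from under the lips, near the green dot at (295,141). The cover has turned with the bar by about 83°, so I'll lift straight up.

```bash
python3 -m jog '[[[0,-0.3,0],[0,0,0],0.5],[[0,-0.4,0],[0,0,0],0.5],[[0,-0.6,0],[0,0,0],0.5],[[0,-0.8,0],[0,0,0],0.5],[[0,-1,0],[0,0,0],0.5],[[0,-1.2,0],[0,0,0],0.5],[[0,-1.2,0],[0,0,0],0.5],[[0,-1.2,0],[0,0,0],0.5],[[0,0,0],[0,0,0],0.5]]'; python3 - <<'E'
from h import *
shot('side','d1')
goal([.616,.005,.17],np.radians(-27.2)); print(ctrl.get_obs()['torque'])
E
```

```text
time_s: 7.7
eef_pos: [0.5424, -0.2834, 0.1705]
eef_rot: [0.687, -0.686, 0.168, -0.168]
wrist_force: [1.2, -0.4, -0.6]
opening: 0.177
pos [ 0.5421 -0.2832  0.1694] yaw -27.5 tilt [-0.     0.002 -1.   ]
shift cm [-6.750e+00 -1.000e-02  2.898e+01] turn [-0.001 -0.005 -0.001]
[-0.00649862 -0.01080926 -0.01492398]
```

View pics/d1.png

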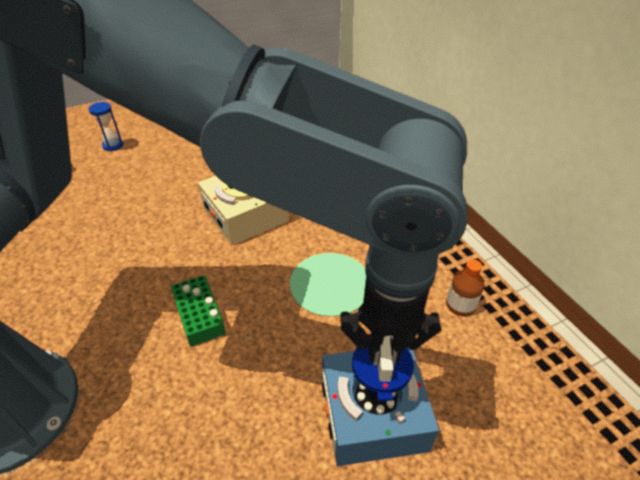

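The cover at (380,365) is off the open well and held level, with the mat clear at (330,285). Next I'll move over the mat.

```bash
python3 -m jog '[[[-0.25,0,1.2],[0,0,0],0.5],[[-0.5,0,2.3],[0,0,0],0.5],[[-0.6,0,2.6],[0,0,0],0.5],[[-0.6,0,2.6],[0,0,0],0.5],[[-0.6,0,2.6],[0,0,0],0.5],[[-0.6,0,2.6],[0,0,0],0.5],[[-0.6,0,2.6],[0,0,0],0.5],[[-0.6,0,2.6],[0,0,0],0.5],[[-0.6,0,2.6],[0,0,0],0.5],[[-0.6,0,2.6],[0,0,0],0.5],[[-0.5,0,2.0],[0,0,0],0.5],[[-0.3,0,1.2],[0,0,0],0.5]]'; python3 - <<'E'
from h import *
goal([.616,.005,.07],np.radians(-27.2)); o=ctrl.get_obs(); print(o['torque'],o['q'])
E
```

```text
time_s: 8.75
eef_pos: [0.6105, 0.0099, 0.1622]
eef_rot: [0.688, -0.685, 0.175, -0.165]
wrist_force: [-0.2, 0.4, -2.0]
opening: 0.177
pos [0.6105 0.0099 0.1622] yaw -27.87 tilt [-0.012  0.008 -1.   ]
shift cm [ 0.85  9.21 -0.19] turn [-0.002 -0.012 -0.014]
[-0.00756618 -0.02353649 -0.01917471] [-0.18098283  0.33313881  1.56508735  0.00605006  1.25663453  0.30345807]
```

```bash
python3 -m jog '[[[0.4,1.0,-0.1],[-0.002,-0.012,-0.014],0.5],[[0.4,1.4,-0.1],[0,0,0],0.5],[[0,1.6,0],[0,0,0],0.5],[[0,1.8,0],[0,0,0],0.5],[[0,1.6,0],[0,0,0],0.5],[[0,1.2,0],[0,0,0],0.5],[[0,0.8,0],[0,0,0],0.5],[[0,0.5,0],[0,0,0],0.5],[[0,0,0],[0,0,0],0.5],[[0,0,0],[0,0,0],0.5]]'; python3 - <<'E'
from h import *
goal([.616,.005,.0205],np.radians(-27.5)); o=ctrl.get_obs(); print(o['torque'])
E
```

```text
time_s: 9.58
eef_pos: [0.6118, 0.0137, 0.0502]
eef_rot: [0.688, -0.687, 0.169, -0.16]
wrist_force: [-0.0, 0.1, -1.1]
opening: 0.177
pos [0.6118 0.0137 0.0502] yaw -26.94 tilt [-0.012  0.005 -1.   ]
shift cm [ 0.8   2.96 -0.58] turn [ 0.001  0.01  -0.012]
[-0.03144536 -0.03066719 -0.00042971]
```

```bash
python3 -m jog '[[[0.3,0,-0.2],[0.001,0.01,-0.012],0.5],[[0.3,0.4,-0.2],[0,0,0],0.5],[[0.2,0.5,-0.2],[0,0,0],0.5],[[0,0.5,0],[0,0,0],0.5],[[0,0.4,0],[0,0,0],0.5],[[0,0.3,0],[0,0,0],0.5],[[0,0,0],[0,0,0],0.5],[[0,0,0],[0,0,0],0.5]]'; python3 - <<'E'
from h import *
shot('scene','s2'); c=load('s2'); cv2.imwrite('pics/c2.png',cv2.resize(c['frame'][190:350,220:430,::-1],None,fx=3.5,fy=3.5,interpolation=cv2.INTER_CUBIC))
goal([.616,.005,.0205],np.radians(-27.5)); o=ctrl.get_obs(); print(o['torque'])
E
```

```text
time_s: 10.25
eef_pos: [0.6197, 0.0025, 0.0307]
eef_rot: [0.687, -0.687, 0.166, -0.172]
wrist_force: [0.6, 1.2, -1.6]
opening: 0.179
pos [0.6196 0.0025 0.0307] yaw -27.64 tilt [ 0.007 -0.002 -1.   ]
shift cm [-0.44  1.02  0.05] turn [-0.002 -0.002  0.007]
[-0.02907981  0.02955429 -0.02431465]
```

View pics/c2.png

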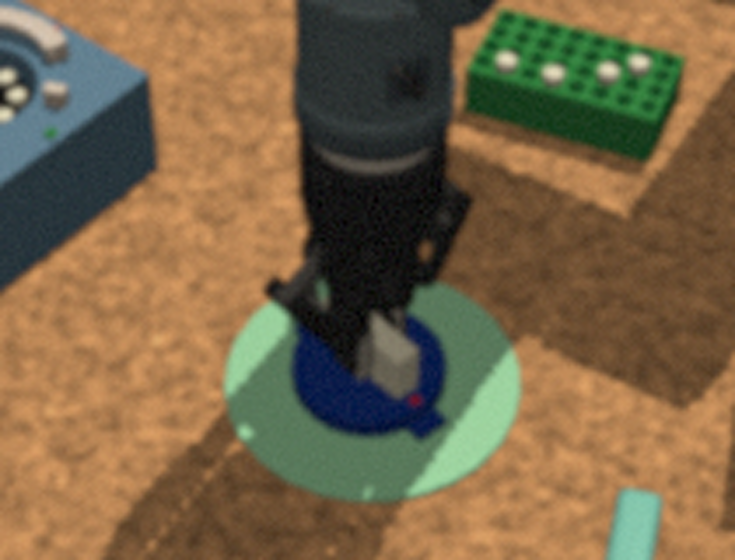

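The cover hovers over the mat centre (disc about (368,372), mat about (373,392) in the crop), lugs well inside. I'll lower it slowly.

```bash
python3 -m jog '[[[-0.3,0.2,0],[-0.002,0,0.007],0.5],[[0,0.2,0],[0,0,0],0.5],[[0,0.2,0],[0,0,0],0.5],[[0,0.15,0],[0,0,0],0.5],[[0,0.1,0],[0,0,0],0.5],[[0,0,0],[0,0,0],0.5]]'; python3 - <<'E'
from h import *
goal([.616,.005,.0205],np.radians(-27.5)); o=ctrl.get_obs(); print(o['torque'])
E
```

```text
time_s: 10.8
eef_pos: [0.6168, 0.0045, 0.0217]
eef_rot: [-0.687, 0.687, -0.169, 0.169]
wrist_force: [-0.3, -0.1, -1.6]
opening: 0.175
pos [0.6168 0.0045 0.0217] yaw -27.6 tilt [-0. -0. -1.]
shift cm [-0.09  0.12  0.01] turn [ 0.    -0.002 -0.   ]
[-0.01762887  0.03751105 -0.0449405 ]
```

```bash
python3 -m jog '[[[0,0.06,0],[0,0,0],0.5],[[0,0.06,0],[0,0,0],0.5],[[0,0.04,0],[0,0,0],0.5],[[0,0.03,0],[0,0,0],0.5]]'; python3 - <<'E'
from h import *
goal([.616,.005,.0205],np.radians(-27.5)); o=ctrl.get_obs(); print(o['torque'])
E
```

```text
time_s: 11.13
eef_pos: [0.617, 0.0045, 0.0204]
eef_rot: [-0.687, 0.687, -0.169, 0.169]
wrist_force: [-1.1, -0.4, 2.6]
opening: 0.176
pos [0.617  0.0045 0.0204] yaw -27.6 tilt [ 0. -0. -1.]
shift cm [-0.11 -0.01  0.  ] turn [ 0.    -0.002  0.   ]
[ 0.07802551  0.219377   -0.00489289]
```

Contact: the force went from -1.6 to +2.6 N. Now I'll release and retreat straight up.

```bash
python3 -m jog '[[[0,0,0],[0,0,0],2],[[0,0,0],[0,0,0],2.5],[[0,0,0],[0,0,0],3.5],[[0,0,0],[0,0,0],4.5],[[0,-0.3,0],[0,0,0],4.5],[[0,-0.5,0],[0,0,0],4.5],[[0,-1,0],[0,0,0],4.5],[[0,-1.5,0],[0,0,0],4.5],[[0,-2,0],[0,0,0],4.5],[[0,-2,0],[0,0,0],4.5],[[0,-2,0],[0,0,0],4.5],[[0,-2,0],[0,0,0],4.5]]'
python3 -m jog '[[[0,-2,0],[0,0,0],4.5],[[0,-2,0],[0,0,0],4.5],[[0,0,0],[0,0,0],4.5],[[0,0,0],[0,0,0],4.5]]'; python3 - <<'E'
from h import *
c=shot('wrist','w4'); s=shot('scene','s3'); P=cloud(c)
d=np.hypot(P[...,0]-.617,P[...,1]-.005)<.07
m=d&(P[...,2]>.044)&(P[...,2]<.056); print('grip top',m.sum(),P[m].mean(0),cv2.minAreaRect(P[m][:,:2].astype(np.float32)))
f=c['frame'].astype(int); b=d&(f[...,2]>f[...,1]+40)&(f[...,2]>f[...,0]+40); print('disc z',np.percentile(P[b][:,2],[5,50,95]))
n=(f[...,1]>f[...,0]+15)&(f[...,1]>f[...,2]+5)&(P[...,2]<.01); Q=P[n]; Q=Q[np.hypot(Q[:,0]-.616,Q[:,1]-.005)<.1]; print('mat',cv2.minEnclosingCircle(Q[:,:2].astype(np.float32)))
cv2.imwrite('pics/c3.png',np.hstack([cv2.resize(x['frame'][:,:,::-1],(400,300)) for x in (c,s)]))
print(ctrl.get_obs()['time_s'])
E
```

```text
time_s: 12.13
eef_pos: [0.6146, 0.0048, 0.1378]
eef_rot: [-0.687, 0.687, -0.171, 0.167]
wrist_force: [1.2, 0.3, 0.6]
opening: 0.524
time_s: 12.47
eef_pos: [0.618, 0.0043, 0.1899]
eef_rot: [0.687, -0.687, 0.166, -0.171]
wrist_force: [-0.3, -0.2, -1.0]
opening: 0.526
grip top 1546 [0.61812402 0.00493929 0.05021073] ((0.6172677278518677, 0.0032503828406333923), (0.06420158594846725, 0.0160280242562294), 62.62152862548828)
disc z [0.01016686 0.01837197 0.01958998]
mat ((0.6105404496192932, 0.0007159436354413629), 0.08542604744434357)
12.5667
```

View pics/c3.png

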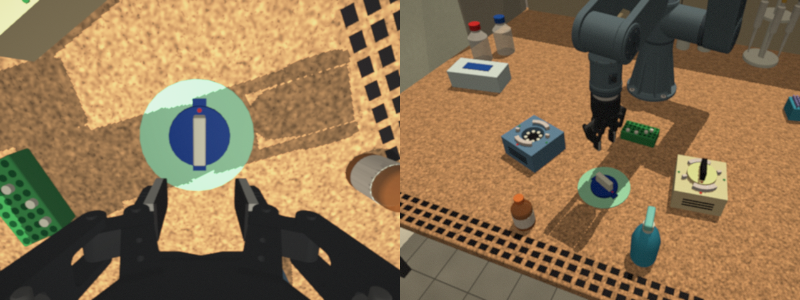

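The cover sits flat, grip up, within the mat: its centre is about 7 mm from the mat's, and the margin is 31 mm. The blue well is open, the cream cover is untouched, and the gripper is clear.

```bash
python3 -c "
from bench import ctrl; print(ctrl.hand_in())"
```

```text
the job is handed in; nothing more can be done
None
```

The blue centrifuge is open, and its cover lies grip up on the pale-green mat. I handed the job in at about 12.6 s.

I gripped the bar, turned the cover about 83° anticlockwise, lifted it straight off and lowered it onto the mat. It touched down at about 2.6 N, and I then released it and moved up clear.

- **Cover on the mat:** the grip top measured 50 mm and the disc top 18 mm above the work surface, which matches the cover lying flat on the mat. Its centre is about 7 mm from the mat's centre by the wrist camera, against a margin of 31 mm.
- **Cream centrifuge:** its cover was never approached, and the last picture shows it unchanged.
- **Forces:** wrist force readings stayed under 3 N each time I checked.
- **Disagreements:** the two mat measurements differed by about 7 mm (scene and wrist cameras), well within the margin. My first grip was 4 mm too high because the arm drifted, so I regripped lower before twisting.

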